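# Hang the tube carrier on a bench rocker after parking its sprung lock bolt

### The arm

A 7-joint arm with a two-finger parallel gripper is mounted at the origin on the work surface. World frame = base frame: x ahead of the robot, y to its left, z up, the work surface at z = 0. Lengths are in m, angles in rad, forces in N, time in s.
With the tool pointing down it reaches from about 0.425 to 0.95 m from the base axis. Payload 4.7 kg.
Tool frame: the origin (TCP) lies at the centre of the arm's flange, where the gripper is bolted on; the fingertips stand 173 mm ahead of it and the grasp point (between the pads) lies 155 mm ahead of it (tips_ahead is the distance from the TCP to the fingertips, in m); z points along the fingers, y is the line along which they close (so a half turn about z gives the same grasp; the last joint's range is limited). The gripper opens to 85 mm and grips with 20 to 120 N. Pads are 22 mm wide; open, the fingers measure 114 mm over their backs; the gripper's body (76 mm by 85 mm) begins 54 mm behind the grasp point. The pads swing forward as they close: fully open they stand 13 mm farther back than shut.
Start: joints at [-1.268, 0.469, -0.049, 1.532, 0.024, 1.141, -0.082], TCP at [0.22, 0.638, 0.405] pointing down, gripper open.
Joint ranges: [-2.59, 2.59], [-0.33, 1.99], [-1.39, 1.29], [0.1, 2.45], [-1.04, 4.18], [0.21, 1.99], [-2.66, 2.66]. Speed limits (rad/s): [2.57, 2.57, 3.14, 3.14, 3.14, 3.14, 3.14].

### API

Orientations are given as a unit quaternion [x, y, z, w].
In Python, from workcell import observe, read_camera, get_calibration, close_job, spot_in, tips_ahead gives the robot as it stands. The module is installed in compiled form; this text tells all that it offers.
- The arm moves only by the shell command python3 -m handwheel 'ROWS' [FORCE]. ROWS is JSON, a list of rows, each a list of 3 entries, a list of its own where there are three numbers: the shift along the world's x, y, z in mm, then the turn, a rotation vector about the world's x, y, z in degrees, then the opening, from 0 (shut) to 1 (fully open). A call has 1 to 12 rows; each row is the pose to reach, as a shift and turn from the pose commanded when the call began; what a row does not reach only later rows make up. A row lasts 1/8 s, in which the tool goes at most 62.5 mm and 10.7 degrees, less where a joint would pass 70% of its speed; a pose out of reach is approached as far as the arm can. A call with a gripper value outside its range is refused whole. The fingers move at their own pace and stop on an object; FORCE is the grip in N (left out, the last holds). Time passes only in rows, so rows that repeat a pose let the fingers close. It gives the time, the measured TCP pose, the force, the opening and the grip force at its end, in the units of the state.
- observe(): the state, without advancing time (a new reading comes with each control period).
- read_camera(name): name is "scene" or "top"; returns the picture (480x640x3 uint8, red, green, blue); there is no depth.
- get_calibration(name): a dict with "fx", "fy", "cx", "cy" (pixels), "position" and "rotation" of the camera in the world. Camera axes: x right, y down, z forward; pixel columns grow to the right and rows downward; lengths in m; the calibration is good to about 2 mm. A picture is of the moment at which its call begins. get_calibration takes no time and is no camera call.
- close_job(): hands the job in; it is judged then, once.
Trained networks look in the newest picture that a camera, given by its name, has taken for a name from the list of things; names that differ only in an ending like _2 or _b are one class to them, and where a whole thing is asked for, a point or a joint stands for the part that bears it (a point fixed in the world has none). Each returns a list of dicts, best first, with "score" (0 to 1); they miss things now and then, are a little off and sometimes report something else, mostly with a low value. They report only what shows in the picture. A call takes as long as a camera call. They do not tell look-alikes from the thing itself.
- spot_in(query, camera): "bbox" ([centre column, centre row, width, height] in pixels, round what is visible of it).
The state is a dict: "clock": time; "joints": joint angles; "qd": joint speeds; "joint_efforts": joint torques, N m; "tool_pos": TCP position; "orientation": TCP orientation; "contact_force": force on the tool from outside, world axes, zero at the start; "wrist_torque": the same for the moment, N m; "gripper_width": finger opening in m; "grasp_force": force on a finger pad.
Only numpy, scipy, OpenCV 4.12 (cv2) and the standard library are available. Lean on these libraries where they do the work, as an engineer would, in place of code of your own. Each camera call takes 0.05 s, during which the arm holds its last target. There are 200 camera calls.

### The job

Get the tube rocker ready for a run: slide the black knob of its sprung lock bolt away from the other tower and then down the slope into its holding notch, so that the bolt stays back when let go. Then lift the tube carrier by its bar handle and lower it gently, upright, between the towers until both end knuckles sit fully down on the two pins (either way round). Let go so that it hangs level and still with the bolt still held back, and leave the other things on the bench alone.

Things in the scene. Friction and masses are not known exactly. Their poses are not given: they have to be found in the camera images.
- rocker: Dark blue rocker, fixed. Origin on the bench midway between its two towers; x away from the robot, y along the pins towards the plain tower, z up. Base 170 (x) by 20 high, y -245 to 155. Plain tower y 105 to 155, x -50 to 50, 130 high. Lock tower y -105 to -245: in front a console sloping at 35 degrees, facing up and to -x, 63 high at x -80, 132 at x 20; behind it 133 high with a dial up to 147.
- pin_mid (a point): Point midway between the two pins on their centre line, 100 above the bench; axes as the rocker's. The steel pins, 10 in diameter, stick out 19 from the towers' inner faces towards each other along y; 172 free between their ends, 210 between the towers.
- bar_mid (a point): Middle of the aluminium carrying-handle bar over the console: 14 diameter, along the rocker's y from y -117 to -236, at x -36, centre 212 above the bench. It blocks a vertical tool over the knob; a tool along the knob's own axis passes in front of it.
- lock_bolt (a joint): Travel of the sprung bolt in m. 0 = sprung out: tip 33 mm out of the lock tower, 25 mm below the pin, where it stops the carrier going down. Grows as it is drawn along the rocker's -y, stop at 0.036. The spring drives it back to 0 with 4.5 N at 0, 9.5 N at 0.033. Past 0.027 the knob can go down into the notch, whose wall then holds it at about 0.025.
- lock_knob (a joint): How far the knob is down the slope in the holding notch, in m: 0 to 0.001 = in the straight slot, 0.013 = bottom of the notch. It moves along -x of knob_grip, with little friction and no spring, and only while lock_bolt is past 0.027; elsewhere the slot's side stops it.
- knob_grip (a point): Grip point on the axis of the bolt's knob: black, round, 18 diameter, 28 long, on a 10 stem, square to the console. The point is 14 below the knob's end, 28 above the 4 thick slot plate on the console. z out along the knob (35 degrees from vertical, leaning to the rocker's -x), x up the slope, y as the rocker's y. It moves with the knob.
- carrier: Loose grey tube carrier, 0.3 to 0.6 kg, upright on the bench. Origin centre of underside, z up, y along its length; same both ways round. Tray 84 (x) by 160 by 5 with sealed tubes up to 20 high; end walls 80 high, outer faces at y -80, 80. Bar handle at the middle along y: 70 long, 14 thick (x), 80 to 98 above the underside, on two posts. Hung, its underside is 40 above the bench.
- knuckle_mid (a point): Point of the carrier midway between its two knuckles, 60 above the underside, on the pins' centre line when hung; axes as the carrier's. A knuckle stands outside each end wall (y 80 to 98, 42 wide, top at 79): a block with a slot across x, open downwards, 13 wide, closed at 65 above the underside, flaring to about 29 at its mouth at 31.
- tube_rack: Bystander: blue rack with holes, 90 by 140 by 35 high; origin at the centre of its underside.
- peg_rack: Bystander: cream drying rack with upright pegs, 100 by 120 by 75 high; origin at the centre of its underside.
- jar: Bystander: closed jar, 64 diameter, 85 high; origin at the centre of its underside.
Mind the look-alikes: they are no part of the job. Of the things like the carrier, leave any that is turquoise or yellow; of the rest the larger one is meant.

How it is judged:
By the outcome, as a careful person would: the job done as asked, in the order asked, and still so for the second after the job is handed in, with the robot touching nothing.
It also fails if it takes over 50 s, if anything falls off the work surface, if the arm or the gripper's body presses on something with over 40 N, if the wrist force passes 120 N, or if a joint passes its speed limit or range.

## Working session

There is one attempt and no reset: what is moved stays moved. The work goes in short steps, Python scripts to look and compute and a shell command to move; the robot and the scene stay as the last step left them, time stands still between calls to the robot, and variables do not carry over. Pictures are saved under pics/ and viewed, at most 12 in all, crops included, and the job is handed in when it is done.

```bash
mkdir -p pics
python3 - <<'E'
from workcell import *
import cv2
for n in ("scene","top"):
    im=read_camera(n); cv2.imwrite(f"pics/{n}0.png",im[:,:,::-1])
    c=get_calibration(n); print(n,{k:(v.tolist() if hasattr(v,'tolist') else v) for k,v in c.items()})
    for q in ("rocker","carrier","lock_knob","tube_rack","peg_rack","jar"):
        print(q,[(round(d["score"],2),[round(float(x)) for x in d["bbox"]]) for d in spot_in(q,n)][:4])
print(observe())
E
```

```text
scene {'fx': 475.0598761035861, 'fy': 475.0598761035861, 'cx': 323.6045021480221, 'cy': 238.6993675660501, 'position': [1.3699411087292148, 0.7822236421697881, 1.0014499363810991], 'rotation': [0.37663580972827093, 0.816036689425523, -0.4004311234908562, -0.17856232436214864]}
rocker [(0.81, [281, 236, 122, 119])]
carrier [(0.69, [383, 250, 44, 28]), (0.69, [523, 334, 43, 75]), (0.64, [291, 321, 50, 40]), (0.58, [423, 291, 68, 46])]
lock_knob []
tube_rack [(0.88, [259, 200, 38, 24])]
peg_rack [(0.94, [370, 340, 58, 60])]
jar [(0.65, [217, 205, 18, 25])]
top {'fx': 441.45380291995923, 'fy': 441.45380291995923, 'cx': 315.5731587256118, 'cy': 243.11958822711807, 'position': [0.32597146580790454, 0.06475540983575093, 1.3089975652625006], 'rotation': [0.7049794623518326, -0.7023149407372472, 0.06387384181746436, -0.0753512707977479]}
rocker [(0.78, [393, 245, 156, 69])]
carrier [(0.97, [226, 292, 74, 51]), (0.83, [298, 322, 43, 31]), (0.74, [305, 187, 31, 48]), (0.64, [130, 301, 43, 68])]
lock_knob [(0.43, [428, 260, 6, 13])]
tube_rack []
peg_rack [(0.72, [397, 247, 157, 65]), (0.67, [235, 212, 41, 39])]
jar [(0.91, [505, 254, 30, 29])]
{'clock': 0.7, 'joints': array([-1.26789874,  0.46858571, -0.04859162,  1.53246345,  0.02411479,
        1.14100081, -0.08229479]), 'qd': array([-0.00046308,  0.00185215,  0.00034721,  0.00183974,  0.00019365,
        0.00152334, -0.00076913]), 'joint_efforts': array([-3.88784238e-04, -5.10012102e+01, -4.66141594e-02, -2.37961900e+01,
        1.09132598e-02,  1.10243516e-03,  1.11706817e-05]), 'tool_pos': array([0.21984984, 0.63820834, 0.40475997]), 'orientation': array([ 1.65132414e-01,  9.86271404e-01,  6.47821090e-05, -2.50852158e-06]), 'contact_force': array([ 0.31437525, -0.20945409,  0.82077199]), 'wrist_torque': array([ 0.05382185, -0.0340029 , -0.00680926]), 'grasp_force': 0.0, 'gripper_width': 0.08577807925257924}
```

View pics/scene0.png

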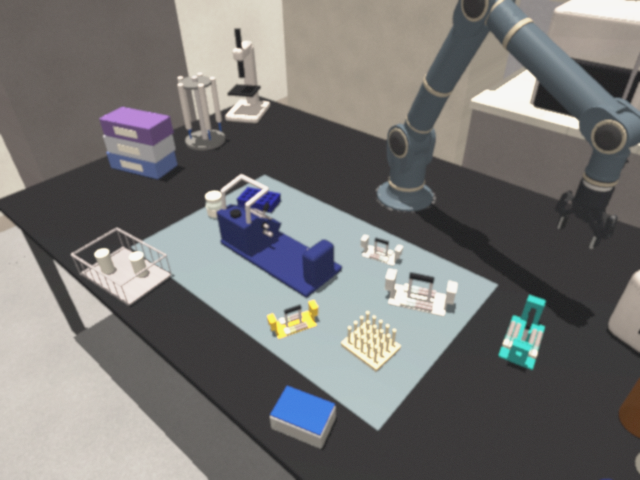

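View pics/top0.png

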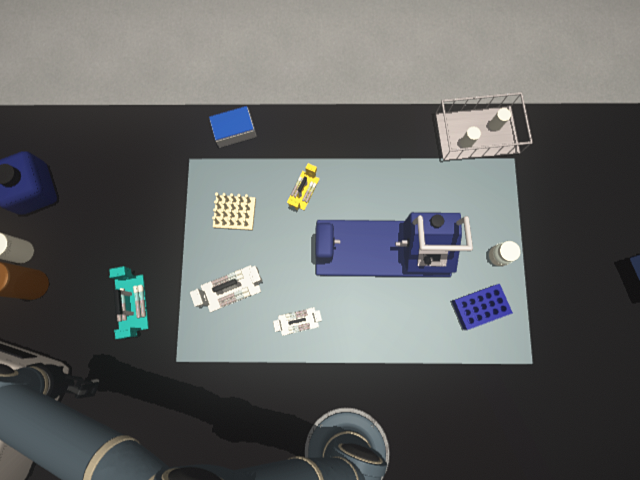

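The top view shows the rocker around (388,248), with the knob near (430,260). The larger grey carrier is at (226,288), and the small grey one at (298,320) is a look-alike. I'll zoom in for precise points.

Run:
```python
import cv2,numpy as np
t=cv2.imread("pics/top0.png"); s=cv2.imread("pics/scene0.png")
def crop(im,x,y,w,h,k,step=10):
    c=cv2.resize(im[y:y+h,x:x+w],None,fx=k,fy=k,interpolation=cv2.INTER_CUBIC)
    for i in range(0,w,step):
        cv2.line(c,(i*k,0),(i*k,6),(0,0,255),1); cv2.putText(c,str(x+i),(i*k,16),0,.35,(0,0,255),1)
    for j in range(0,h,step):
        cv2.line(c,(0,j*k),(6,j*k),(0,0,255),1); cv2.putText(c,str(y+j),(8,j*k+4),0,.35,(0,0,255),1)
    return c
a=crop(t,310,205,170,80,4); b=crop(t,185,255,85,60,4)
c=crop(s,210,170,140,125,4); d=crop(s,380,260,80,60,4)
def pad(im,h,w): o=np.zeros((h,w,3),np.uint8); o[:im.shape[0],:im.shape[1]]=im; return o
cv2.imwrite("pics/z1.png",np.vstack([pad(a,320,690),pad(b,250,690)]))
cv2.imwrite("pics/z2.png",pad(c,500,560))
```

```text
(no output)
```

View pics/z1.png

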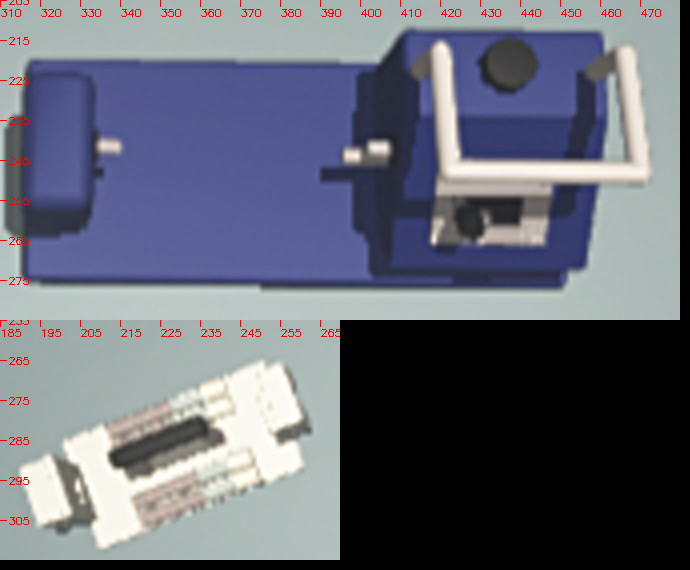

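View pics/z2.png

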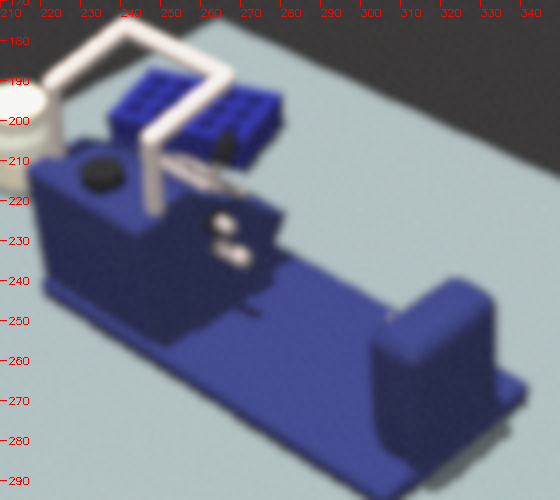

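```bash
cat > h.py <<'E'
import numpy as np
from scipy.spatial.transform import Rotation as R
from scipy.optimize import least_squares
from workcell import get_calibration
C={n:get_calibration(n) for n in("scene","top")}
def rot(c):
    r=np.asarray(c["rotation"]); return R.from_quat(r) if r.size==4 else R.from_matrix(r)
def proj(n,p):
    c=C[n]; q=rot(c).inv().apply(np.asarray(p)-c["position"])
    return np.array([c["fx"]*q[...,0]/q[...,2]+c["cx"],c["fy"]*q[...,1]/q[...,2]+c["cy"]]).T
def ray(n,uv):
    c=C[n]; d=np.array([(uv[0]-c["cx"])/c["fx"],(uv[1]-c["cy"])/c["fy"],1]); return np.array(c["position"]),rot(c).apply(d)
def at_z(n,uv,z):
    o,d=ray(n,uv); return o+d*(z-o[2])/d[2]
def W(p,pose): 
    p=np.asarray(p,float); c,s=np.cos(pose[2]),np.sin(pose[2])
    return np.array([pose[0]+c*p[...,0]-s*p[...,1],pose[1]+s*p[...,0]+c*p[...,1],p[...,2]]).T
def fit(obs,x0):
    f=lambda x:np.concatenate([proj(n,W(np.array(p)/1e3,x))-uv for n,p,uv in obs])
    r=least_squares(f,x0,loss="soft_l1"); return r.x,f(r.x).reshape(-1,2)
E
python3 - <<'E'
from h import *
obs=[("top",(85,155,20),(317,220)),("top",(-85,155,20),(316,274.2)),("top",(0,86,100),(340.2,241.8)),("top",(0,-86,100),(401.8,242)),
("top",(0,-72,75),(395.8,243.8)),("top",(-36,-117,212),(421.8,248)),("top",(-36,-236,212),(472.5,247.5)),
("scene",(-36,-117,212),(268,188)),("scene",(-36,-236,212),(241.3,176.3)),("scene",(0,-72,75),(270.5,234)),("scene",(0,-86,100),(268,226.5)),("scene",(-85,155,20),(341.2,266))]
x,r=fit(obs,[.35,-.1,0]); print("rocker",x,np.degrees(x[2]));print(r.round(1).tolist())
s,c=np.sin(np.radians(35)),np.cos(np.radians(35))
n=np.array([-s,0,c]);
for xs in(-60,-50,-40,-30,-20):
  for y in(-135,-145,-155):
    p=np.array([xs,y,63+(xs+80)*.7002])
    print(xs,y,[proj(k,W((p+n*h)/1e3,x)).round(1).tolist() for k in("top","scene") for h in(4,46)])
obs=[("top",(0,35,98),(212.3,290.3)),("top",(0,-35,98),(237,281)),("top",(21,98,79),(190,292.5)),("top",(-21,98,79),(194.3,307.3)),("top",(21,-98,79),(256.3,265.8)),("top",(-21,-98,79),(261,281.5))]
x,r=fit(obs,[.2,.3,0]); print("carrier",x,np.degrees(x[2]));print(r.round(1).tolist())
print("scene bar",proj("scene",W(np.array([(0,35,98),(0,-35,98)])/1e3,x)))
E
```

```text
rocker [ 0.57123135 -0.0702823  -0.01456435] -0.8344759212302086
[[-0.3, -1.3], [-0.4, 0.7], [0.2, -0.4], [0.4, 0.4], [-0.1, 0.3], [0.9, -0.1], [-2.2, 1.2], [-2.1, 0.9], [-0.4, -0.1], [0.4, 0.7], [-0.8, 0.2], [0.8, -1.1]]
-60 -135 [[419.0, 265.9], [421.9, 272.9], [271.3, 217.4], [275.8, 205.8]]
-60 -145 [[422.6, 266.0], [425.6, 273.0], [269.3, 216.2], [273.7, 204.7]]
-60 -155 [[426.1, 266.1], [429.3, 273.0], [267.2, 215.1], [271.7, 203.6]]
-50 -135 [[419.4, 262.0], [422.4, 268.9], [269.0, 217.0], [273.5, 205.3]]
-50 -145 [[423.0, 262.1], [426.1, 268.9], [266.9, 215.8], [271.4, 204.2]]
-50 -155 [[426.6, 262.1], [429.8, 269.0], [264.9, 214.7], [269.3, 203.1]]
-40 -135 [[419.9, 258.1], [422.9, 264.8], [266.6, 216.6], [271.1, 204.8]]
-40 -145 [[423.5, 258.1], [426.6, 264.9], [264.5, 215.4], [269.0, 203.7]]
-40 -155 [[427.1, 258.2], [430.3, 265.0], [262.5, 214.3], [266.9, 202.6]]
-30 -135 [[420.3, 254.1], [423.3, 260.7], [264.2, 216.2], [268.7, 204.3]]
-30 -145 [[423.9, 254.1], [427.1, 260.8], [262.1, 215.0], [266.6, 203.2]]
-30 -155 [[427.6, 254.2], [430.8, 260.9], [260.1, 213.9], [264.5, 202.1]]
-20 -135 [[420.8, 250.1], [423.8, 256.6], [261.7, 215.8], [266.3, 203.8]]
-20 -145 [[424.4, 250.1], [427.6, 256.7], [259.7, 214.6], [264.2, 202.7]]
-20 -155 [[428.1, 250.2], [431.4, 256.8], [257.6, 213.5], [262.1, 201.6]]
carrier [0.44724706 0.33602369 0.380159  ] 21.781506496075153
[[-0.0, 0.3], [-0.8, 0.2], [0.2, -0.0], [0.6, -0.7], [-0.2, 1.1], [0.2, -0.8]]
scene bar [[433.36709927 277.01935549]
 [408.47126379 271.73826774]]
```

```bash
cat >> h.py <<'E'
ROCK=np.array([0.57123,-0.07028,-0.01456]); CAR=np.array([0.44725,0.33602,0.38016])
GRIP=W(np.array([-48.4,-146,124.2])/1e3,ROCK)
Rr=R.from_euler("z",ROCK[2]).as_matrix()
s35,c35=np.sin(np.radians(35)),np.cos(np.radians(35))
N=Rr@[-s35,0,c35]; Y=Rr@[0,1,0.]; X=Rr@[c35,0,s35]
RK=np.column_stack([np.cross(Y,-N),Y,-N])   # tool rotation at the knob
def down(yaw): # tool down, tool y along world direction yaw
    y=np.array([np.cos(yaw),np.sin(yaw),0]); z=np.array([0,0,-1.]); return np.column_stack([np.cross(y,z),y,z])
def delta(p,Rt=None,label=""):
    from workcell import observe
    o=observe(); Rc=R.from_quat(o["orientation"])
    rv=np.zeros(3) if Rt is None else (R.from_matrix(Rt)*Rc.inv()).as_rotvec(degrees=True)
    print(label,((np.asarray(p)-o["tool_pos"])*1e3).round(1).tolist(),rv.round(1).tolist())
E
python3 - <<'E'
from h import *
print(GRIP,N,X,Y)
delta([.45,.30,.45],RK,"A"); delta(GRIP+N*.255,RK,"B")
E
```

```text
[ 0.52070945 -0.21555985  0.1242    ] [-0.57351564  0.00835098  0.81915204] [ 0.81906522 -0.01192643  0.57357644] [0.01455949 0.99989401 0.        ]
A [230.2, -338.2, 45.2] [-6.1, -34.6, 17.6]
B [154.6, -851.6, -71.7] [-6.1, -34.6, 17.6]
```

```bash
python3 -m handwheel '[[[230,-338,45],[0,0,0],1],[[230,-338,45],[-6.1,-34.6,17.6],1],[[230,-338,45],[-6.1,-34.6,17.6],1],[[230,-338,45],[-6.1,-34.6,17.6],1],[[230,-338,45],[-6.1,-34.6,17.6],1],[[230,-338,45],[-6.1,-34.6,17.6],1],[[230,-338,45],[-6.1,-34.6,17.6],1]]' && python3 -m handwheel '[[[-75,-513,-117],[0,0,0],1],[[-75,-513,-117],[0,0,0],1],[[-75,-513,-117],[0,0,0],1],[[-75,-513,-117],[0,0,0],1],[[-75,-513,-117],[0,0,0],1],[[-75,-513,-117],[0,0,0],1],[[-75,-513,-117],[0,0,0],1],[[-75,-513,-117],[0,0,0],1],[[-75,-513,-117],[0,0,0],1],[[-75,-513,-117],[0,0,0],1]]'
python3 - <<'E'
from h import *
delta(GRIP+N*.255,RK,"B"); delta(GRIP+N*.155,RK,"C")
from workcell import *; import cv2
a=read_camera("top");b=read_camera("scene")
a=cv2.resize(a[205:285,380:480],None,fx=5,fy=5,interpolation=2);b=cv2.resize(b[150:290,210:350],None,fx=4,fy=4,interpolation=2)
cv2.imwrite("pics/c1.png",cv2.vconcat([cv2.resize(a,(500,400)),])[:,:,::-1]); cv2.imwrite("pics/c2.png",b[:,:,::-1])
E
```

```text
clock: 1.58
tool_pos: [0.4513, 0.2967, 0.4506]
orientation: [0.009, 0.954, -0.003, 0.301]
contact_force: [0.1, 0.4, -0.5]
gripper_width: 0.0854
grasp_force: 0.0
clock: 2.82
tool_pos: [0.378, -0.157, 0.3498]
orientation: [0.008, 0.958, -0.001, 0.287]
contact_force: [0.2, -0.0, -0.7]
gripper_width: 0.0855
grasp_force: 0.0
B [-3.5, -56.4, -16.7] [-0.1, -1.6, 0.0]
C [53.9, -57.2, -98.6] [-0.1, -1.6, 0.0]
```

```bash
python3 -m handwheel '[[[-3,-56,-17],[0,-1.6,0],1],[[-3,-56,-17],[0,-1.6,0],1],[[20,-56,-50],[0,-1.6,0],1],[[20,-56,-50],[0,-1.6,0],1]]'
python3 - <<'E'
from h import *
delta(GRIP+N*.155,RK,"C")
from workcell import *; import cv2
a=read_camera("top");b=read_camera("scene")
a=cv2.resize(a[205:305,370:480],None,fx=4,fy=4,interpolation=2);b=cv2.resize(b[150:250,210:300],None,fx=4,fy=4,interpolation=2)
cv2.imwrite("pics/c3.png",cv2.hconcat([a,b])[:,:,::-1])
E
```

```text
clock: 3.42
tool_pos: [0.3721, -0.1828, 0.3476]
orientation: [0.012, 0.956, -0.012, 0.293]
contact_force: [-0.9, -0.2, 0.6]
gripper_width: 0.0856
grasp_force: 0.0
C [59.8, -31.4, -96.4] [0.9, -0.9, 0.9]
```

View pics/c3.png

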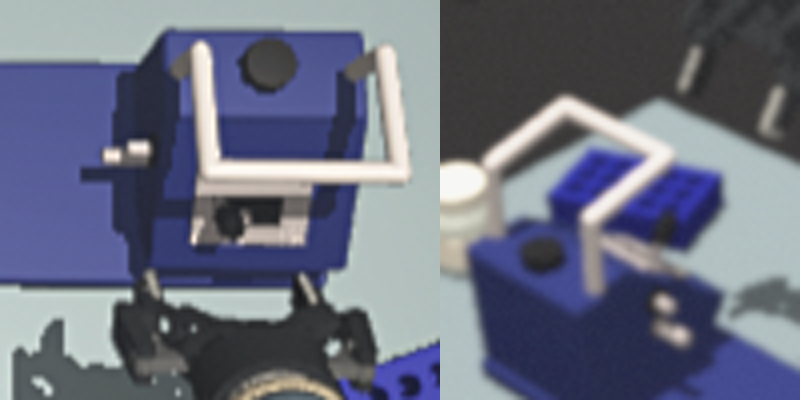

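Both views show the open gripper in front of the console, with the knob and slot clear at crop (232,220). The arm lagged on the last move, so I'll check the joints.

```bash
python3 -c "
from workcell import observe
o=observe();print(o['joints'].round(2),o['qd'].round(2),o['tool_pos'])"; python3 -m handwheel '[[[20,-31,-30],[0,-1,0],1],[[20,-31,-30],[0,-1,0],1],[[20,-31,-30],[0,-1,0],1]]';python3 -c "
from workcell import observe
o=observe();print(o['joints'].round(2),o['qd'].round(2),o['tool_pos'])"
```

```text
[-0.83 -0.04  1.29  2.38 -0.73  0.29  2.66] [ 0.01 -0.01  0.01 -0.   -0.01 -0.    0.01] [ 0.37180171 -0.18388146  0.34784919]
clock: 3.9
tool_pos: [0.3726, -0.1941, 0.3524]
orientation: [0.018, 0.954, -0.02, 0.298]
contact_force: [0.3, 0.7, 0.9]
gripper_width: 0.0854
grasp_force: 0.0
[-0.81 -0.04  1.29  2.36 -0.72  0.29  2.66] [-0.    0.   -0.    0.01 -0.   -0.    0.  ] [ 0.37255711 -0.19413697  0.3524266 ]
```

```bash
cat > kin.py <<'E'
import numpy as np, itertools, json
from scipy.spatial.transform import Rotation as R
from scipy.optimize import least_squares
def frames(q,s):
    M=[np.eye(3)]
    for ax,a,g in zip("zyzyzyz",q,s): M.append(M[-1]@R.from_euler(ax,g*a).as_matrix())
    return M
E
python3 - <<'E'
from kin import *
from workcell import observe
o=observe()
D=[([-1.26789874,.46858571,-.04859162,1.53246345,.02411479,1.14100081,-.08229479],[.21984984,.63820834,.40475997],[.165132414,.986271404,6.48e-5,-2.5e-6]),(o["joints"].tolist(),o["tool_pos"].tolist(),o["orientation"].tolist())]
json.dump(D,open("d.json","w"))
best=[]
for s in itertools.product([1,-1],repeat=7):
  for off1 in (0,np.pi):
   for off7 in np.arange(4)*np.pi/2:
    e=0
    for q,p,r in D:
        M=R.from_euler("z",off1).as_matrix()@frames(q,s)[7]@R.from_euler("z",off7).as_matrix()
        e+=(R.from_quat(r).inv()*R.from_matrix(M)).magnitude()
    best.append((e,s,off1,off7))
for b in sorted(best,key=lambda b:b[0])[:4]: print(b)
e,s,o1,o7=min(best,key=lambda b:b[0])
A=[];B=[]
for q,p,r in D:
    M=[R.from_euler("z",o1).as_matrix()@m for m in frames(q,s)]
    A.append(np.column_stack([M[0][:,2],M[2][:,2],M[4][:,2],M[6][:,2]])); B.append(p)
A=np.vstack(A);B=np.hstack(B); L,res,_,_=np.linalg.lstsq(A,B,rcond=None); print(L,A@L-B)
E
```

```text
(3.0643941756866373e-08, (-1, -1, -1, -1, -1, -1, -1), 3.141592653589793, np.float64(4.71238898038469))
(3.064394176005265e-08, (-1, 1, -1, 1, -1, 1, -1), 0, np.float64(1.5707963267948966))
(0.7727901869374035, (1, -1, 1, -1, 1, -1, 1), 3.141592653589793, np.float64(1.5707963267948966))
(0.7727901869374036, (1, 1, 1, 1, 1, 1, 1), 0, np.float64(4.71238898038469))
[0.28213911 0.52175186 0.48665016 0.13604768] [-0.04032678  0.01543707  0.00411974  0.00362799  0.02666134 -0.00411974]
```

```bash
cat > rec.py <<'E'
import json
from workcell import observe
o=observe(); D=json.load(open("d.json")); D.append((o["joints"].tolist(),o["tool_pos"].tolist(),o["orientation"].tolist())); json.dump(D,open("d.json","w"))
print(o["joints"].round(2),o["tool_pos"].round(3))
E
python3 -m handwheel '[[[0,80,50],[0,0,0],1],[[0,160,100],[0,0,0],1]]' >/dev/null; python3 rec.py
python3 -m handwheel '[[[40,100,30],[5,10,0],1],[[40,200,30],[5,20,0],1]]' >/dev/null; python3 rec.py
python3 -m handwheel '[[[80,100,30],[-5,10,-10],1],[[80,200,30],[-5,15,-20],1]]' >/dev/null; python3 rec.py
python3 -m handwheel '[[[60,0,30],[0,0,-10],1],[[120,0,30],[0,0,-20],1]]' >/dev/null; python3 rec.py
python3 - <<'E'
from kin import *
D=json.load(open("d.json")); s=(-1,1,-1,1,-1,1,-1)
def mats(keys):
    A=[];B=[]
    for q,p,r in D:
        M=frames(q,s); A.append(np.column_stack([M[i][:,k] for i,k in keys])); B.append(p)
    return np.vstack(A),np.hstack(B)
base=[(0,2),(2,2),(4,2),(6,2)]
for ex in ([],[(2,1)],[(2,0)],[(2,0),(4,0)],[(2,1),(4,1)],[(2,0),(4,0),(6,0)],[(2,1),(4,1),(6,1)],[(1,1),(3,1),(5,1)],[(2,0),(2,1),(4,0),(4,1),(6,0),(6,1)]):
    A,B=mats(base+ex); L=np.linalg.lstsq(A,B,rcond=None)[0]; print(ex,L.round(4),np.abs(A@L-B).max().round(5))
E
```

```text
[-0.55 -0.1   0.85  2.36 -0.27  0.3   2.1 ] [ 0.375 -0.154  0.371]
[-0.42 -0.04  0.44  2.22 -0.07  0.71  1.57] [ 0.404 -0.044  0.393]
[-0.53  0.09  0.32  2.04  0.04  0.99  1.02] [0.456 0.056 0.412]
[-0.5   0.28  0.39  1.75 -0.04  1.12  0.81] [0.575 0.056 0.443]
[] [0.2823 0.5171 0.4862 0.1303] 0.04106
[(2, 1)] [ 0.2093  0.5588  0.4624  0.1098 -0.0439] 0.00416
[(2, 0)] [ 0.2768  0.5684  0.5072  0.1702 -0.0418] 0.04055
[(2, 0), (4, 0)] [ 0.3757  0.5593  0.547   0.1915 -0.0473  0.0593] 0.0418
[(2, 1), (4, 1)] [ 0.2374  0.554   0.4668  0.1322 -0.0265 -0.0156] 0.0001
[(2, 0), (4, 0), (6, 0)] [ 0.395   0.54    0.5369  0.1897 -0.0447  0.0722 -0.0182] 0.04312
[(2, 1), (4, 1), (6, 1)] [ 2.377e-01  5.542e-01  4.668e-01  1.326e-01 -2.640e-02 -1.540e-02
 -4.000e-04] 0.0
[(1, 1), (3, 1), (5, 1)] [ 2.377e-01  5.542e-01  4.668e-01  1.326e-01 -2.640e-02 -1.540e-02
 -4.000e-04] 0.0
[(2, 0), (2, 1), (4, 0), (4, 1), (6, 0), (6, 1)] [ 2.377e-01  5.542e-01  4.668e-01  1.326e-01  0.000e+00 -2.640e-02
 -0.000e+00 -1.540e-02  0.000e+00 -4.000e-04] 0.0
```

```bash
cat >> kin.py <<'E'
S=(-1,1,-1,1,-1,1,-1); LEN=[.2377,.5542,.4668,.1326,-.0264,-.0154,-.0004]; KEYS=[(0,2),(2,2),(4,2),(6,2),(2,1),(4,1),(6,1)]
LO=np.array([-2.59,-.33,-1.39,.1,-1.04,.21,-2.66]);HI=np.array([2.59,1.99,1.29,2.45,4.18,1.99,2.66])
Z90=R.from_euler("z",np.pi/2).as_matrix()
def fk(q):
    M=frames(q,S); return sum(l*M[i][:,k] for l,(i,k) in zip(LEN,KEYS)), M[7]@Z90
def err(q,p,Rt):
    a,b=fk(q); return np.r_[a-p,.5*R.from_matrix(Rt@b.T).as_rotvec()]
def jac(q,p,Rt):
    e0=err(q,p,Rt); return np.array([(err(q+1e-5*v,p,Rt)-e0)/1e-5 for v in np.eye(7)]).T,e0
def ik(p,Rt,q0,m=.03):
    r=least_squares(lambda q:np.r_[err(q,p,Rt),1e-3*(q-q0)],np.clip(q0,LO+m+.01,HI-m-.01),bounds=(LO+m,HI-m)); return r.x,np.linalg.norm(err(r.x,p,Rt))
E
python3 - <<'E'
from kin import *; from h import GRIP,N,X,Y,RK
rng=np.random.default_rng(0)
F=np.diag([-1,-1,1.])
qn=np.array(json.load(open("d.json"))[-1][0])
for tilt in (-8,0,8,15):
 T=R.from_rotvec(-np.radians(tilt)*Y).as_matrix()
 for name,Rt in(("k",T@RK),("flip",T@RK@F)):
  sol=[]
  for i in range(40):
    q,e=ik(GRIP-Rt[:,2]*.155,Rt,rng.uniform(LO,HI) if i else qn)
    if e<3e-3: sol.append((np.abs(q-qn).max(),q,min((q-LO).min(),(HI-q).min())))
  sol.sort(key=lambda t:t[0])
  print(tilt,name,len(sol))
  for d,q,m in sol[:3]: print("  ",d.round(2),q.round(2),round(m,2))
E
```

```text
-8 k 23
   1.56 [ 1.06  0.44 -0.79  2.18  0.62  0.24  1.37] 0.03
   1.56 [ 1.06  0.44 -0.79  2.18  0.62  0.24  1.36] 0.03
   1.56 [ 1.06  0.44 -0.79  2.18  0.63  0.24  1.36] 0.03
-8 flip 18
   1.04 [ 0.22  0.33  0.23  2.22 -1.01  0.3  -0.24] 0.03
   1.04 [ 0.22  0.33  0.23  2.22 -1.01  0.3  -0.24] 0.03
   1.04 [ 0.21  0.33  0.23  2.22 -1.01  0.3  -0.24] 0.03
0 k 16
   1.8 [ 1.3   0.56 -1.07  2.24  1.56  0.24  0.52] 0.03
   1.8 [ 1.3   0.56 -1.07  2.24  1.56  0.24  0.52] 0.03
   1.8 [ 1.3   0.56 -1.07  2.24  1.56  0.24  0.52] 0.03
0 flip 9
   3.38 [ 1.46  0.79 -1.36  2.24  1.6   0.52 -2.57] 0.03
   3.38 [ 1.46  0.79 -1.36  2.24  1.6   0.52 -2.57] 0.03
   3.38 [ 1.46  0.79 -1.36  2.24  1.6   0.52 -2.57] 0.03
8 k 20
   2.05 [ 1.5   0.83 -1.36  2.31  2.01  0.49  0.24] 0.03
   2.05 [ 1.5   0.83 -1.36  2.31  2.01  0.49  0.24] 0.03
   2.05 [ 1.5   0.83 -1.36  2.31  2.01  0.49  0.24] 0.03
8 flip 18
   2.68 [ 1.29  0.56 -1.    2.32  2.64  0.24  2.63] 0.03
   2.68 [ 1.29  0.56 -1.    2.32  2.64  0.24  2.63] 0.03
   2.68 [ 1.29  0.56 -1.    2.32  2.64  0.24  2.63] 0.03
15 k 22
   2.4 [ 1.53  0.9  -1.36  2.36  2.35  0.54 -0.01] 0.03
   2.4 [ 1.53  0.9  -1.36  2.36  2.35  0.54 -0.01] 0.03
   2.4 [ 1.53  0.9  -1.36  2.36  2.35  0.54 -0.01] 0.03
15 flip 11
   2.8 [ 1.41  0.7  -1.13  2.37  2.75  0.4   2.63] 0.03
   2.95 [ 1.36  0.64 -1.06  2.37  2.91  0.38  2.45] 0.08
   3.05 [ 1.32  0.61 -1.    2.37  3.01  0.38  2.33] 0.08
```

```bash
cat >> kin.py <<'E'
def track(q,p1,R1,n=25,lam=1e-3):
    q=q.copy(); p0,R0=fk(q); rv=R.from_matrix(R1@R0.T).as_rotvec()
    for t in np.linspace(0,1,n+1)[1:]:
        p=p0+t*(p1-p0); Rt=R.from_rotvec(t*rv).as_matrix()@R0
        for _ in range(2):
            J,e=jac(q,p,Rt); free=np.ones(7,bool)
            for _ in range(3):
                Jf=J*free; dq=-Jf.T@np.linalg.solve(Jf@Jf.T+lam**2*np.eye(6),e)
                bad=((q+dq<LO)|(q+dq>HI))&free
                if not bad.any(): break
                free&=~bad
            q=np.clip(q+dq,LO,HI)
    return q,np.linalg.norm(err(q,p1,R1))
E
python3 - <<'E'
from kin import *; from h import GRIP,N,X,Y,RK
D=json.load(open("d.json"))
for i in (2,3,4): print("check",track(np.array(D[i][0]),np.array(D[i+1][1]),R.from_quat(D[i+1][2]).as_matrix())[0].round(2),np.round(D[i+1][0],2))
qn=np.array(D[-1][0]); out=[]
for tilt in (-5,0,5,10):
 for lean in (-15,0,15):
  T=R.from_rotvec(-np.radians(tilt)*Y).as_matrix()@R.from_rotvec(np.radians(lean)*X).as_matrix()
  for roll in list(range(-45,46,15))+list(range(135,226,15)):
    Rt=T@RK@R.from_euler("z",roll,degrees=True).as_matrix(); z=Rt[:,2]
    q=qn;E=[];m=9
    for k,p in enumerate((GRIP-z*.255,GRIP-z*.155,GRIP-z*.155-Y*.031,GRIP-z*.155-Y*.031-X*.013)):
        q,e=track(q,p,Rt); E.append(e); m=min(m,(q-LO).min(),(HI-q).min())
        if k==0:q0=q
    out.append((max(E),-m,tilt,lean,roll,q0.round(2),q.round(2)))
ok=sorted([o for o in out if o[0]<2e-3],key=lambda o:o[1])
print(len(ok))
for o in ok[:12]: print(o[2:],round(o[0],4),round(-o[1],3))
E
```

```text
check [-0.53 -0.05  0.54  2.23 -0.05  0.71  1.56] [-0.42 -0.04  0.44  2.22 -0.07  0.71  1.57]
check [-0.55  0.09  0.34  2.04  0.04  0.99  1.03] [-0.53  0.09  0.32  2.04  0.04  0.99  1.02]
check [-0.5   0.28  0.39  1.75 -0.04  1.12  0.81] [-0.5   0.28  0.39  1.75 -0.04  1.12  0.81]
60
(0, -15, -45, array([ 1.25,  0.16, -1.07,  2.36,  1.41,  0.28,  1.17]), array([ 1.16,  0.53, -0.99,  2.31,  1.96,  0.51,  0.82])) 0.0001 0.072
(0, -15, -30, array([ 1.22,  0.15, -1.04,  2.36,  1.41,  0.27,  0.92]), array([ 1.15,  0.52, -0.97,  2.31,  1.97,  0.5 ,  0.54])) 0.0001 0.063
(0, -15, -15, array([ 1.19,  0.14, -1.01,  2.36,  1.4 ,  0.26,  0.66]), array([ 1.13,  0.51, -0.95,  2.31,  1.98,  0.48,  0.27])) 0.0001 0.053
(-5, 15, -15, array([ 1.56,  0.44, -1.1 ,  2.08, -0.21,  0.55,  2.61]), array([ 1.34,  0.6 , -0.92,  2.09, -0.1 ,  0.35,  2.56])) 0.0 0.05
(0, -15, 0, array([ 1.16,  0.14, -0.97,  2.36,  1.39,  0.26,  0.4 ]), array([ 1.12,  0.5 , -0.93,  2.31,  1.98,  0.47, -0.01])) 0.0001 0.045
(0, -15, 15, array([ 1.13,  0.13, -0.94,  2.36,  1.39,  0.25,  0.14]), array([ 1.1 ,  0.49, -0.91,  2.31, 
[... 177 characters left out ...]
, -15, 30, array([ 1.09,  0.13, -0.9 ,  2.36,  1.38,  0.24, -0.12]), array([ 1.08,  0.48, -0.88,  2.31,  2.  ,  0.45, -0.56])) 0.0001 0.03
(0, 15, -30, array([ 1.75,  0.61, -1.37,  2.14,  0.15,  0.45,  2.6 ]), array([ 1.48,  0.71, -1.1 ,  2.13,  0.24,  0.27,  2.56])) 0.0 0.024
(5, -15, 225, array([ 1.24,  0.15, -1.04,  2.43,  2.  ,  0.26,  2.15]), array([ 1.17,  0.54, -0.98,  2.35,  2.23,  0.53,  2.13])) 0.0001 0.023
(0, -15, 45, array([ 1.06,  0.12, -0.87,  2.37,  1.37,  0.23, -0.38]), array([ 1.06,  0.47, -0.86,  2.31,  2.02,  0.43, -0.84])) 0.0 0.022
(0, 15, 15, array([ 1.38,  0.32, -0.8 ,  2.15, -0.71,  0.54,  2.61]), array([ 1.26,  0.55, -0.77,  2.14, -0.68,  0.31,  2.64])) 0.0001 0.022
```

Run:
```python
from kin import *; from h import GRIP,N,X,Y,RK
D=json.load(open("d.json"))
qn=np.array(D[-1][0]); out=[]
for tilt in (0,4,8):
 for lean in (-18,-14,-10,-6,0):
  T=R.from_rotvec(-np.radians(tilt)*Y).as_matrix()@R.from_rotvec(np.radians(lean)*X).as_matrix()
  for roll in (-90,-75,-20,0,20,75,90):
    Rt=T@RK@R.from_euler("z",roll,degrees=True).as_matrix(); z=Rt[:,2]
    q=qn;E=[];m=9
    for k,p in enumerate((GRIP-z*.225,GRIP-z*.155,GRIP-z*.155-Y*.031,GRIP-z*.155-Y*.031-X*.013)):
        q,e=track(q,p,Rt,15); E.append(e); m=min(m,(q-LO).min(),(HI-q).min())
        if k==0:q0=q
    out.append((max(E),-m,tilt,lean,roll,q0.round(2).tolist(),q.round(2).tolist()))
ok=sorted([o for o in out if o[0]<2e-3],key=lambda o:o[1])
print(len(ok))
for o in ok: print(o[2:],round(o[0],4),round(-o[1],3))
```

```text
44
(0, -14, 75, [1.13, 0.25, -0.96, 2.35, 1.62, 0.31, -1.1], [1.14, 0.5, -0.94, 2.31, 1.98, 0.45, -1.3]) 0.0001 0.097
(4, -10, 0, [1.42, 0.36, -1.22, 2.37, 1.88, 0.32, 0.06], [1.34, 0.63, -1.14, 2.32, 2.08, 0.49, 0.02]) 0.0 0.076
(0, -6, -90, [1.47, 0.39, -1.25, 2.3, 1.33, 0.28, 2.22], [1.33, 0.59, -1.09, 2.27, 1.79, 0.36, 1.89]) 0.0004 0.069
(0, -14, -90, [1.05, 0.22, -0.87, 2.35, 1.62, 0.27, 1.77], [1.09, 0.47, -0.88, 2.31, 2.01, 0.42, 1.54]) 0.0013 0.065
(4, -6, -75, [1.52, 0.42, -1.3, 2.35, 1.74, 0.27, 1.58], [1.42, 0.69, -1.21, 2.3, 1.99, 0.45, 1.49]) 0.0001 0.061
(4, -10, -20, [1.36, 0.32, -1.14, 2.38, 1.93, 0.27, 0.34], [1.3, 0.59, -1.08, 2.32, 2.12, 0.45, 0.31]) 0.0001 0.06
(4, -10, -90, [1.35, 0.32, -1.13, 2.38, 1.94, 0.27, 1.56], [1.3, 0.59, -1.08, 2.32, 2.13, 0.45, 1.53]) 0.0001 0.055
(0, -14, -75, [1.02, 0.21, -0.83, 2.35, 1.62, 0.26, 1.51], [1.07, 0.47, -0.85, 2.31, 2.02, 0.4, 1.26]) 0.0012 0.054
(0, -10, -75, [1.3, 0.29, -1.1, 2.33, 1.49, 0.26, 1.73], [1.25, 0.55, -1.04, 2.29, 1.9, 0.41, 1.47]) 0.0012 0.052
(4, -10, -75, [1.35, 0.31, -1.12, 2.38, 1.94, 0.26, 1.29], [1.2
[... 3261 characters left out ...]
01 0.007
(4, -18, 0, [0.34, 0.15, -0.16, 2.44, 2.2, 0.28, -0.5], [0.56, 0.36, -0.28, 2.38, 2.57, 0.38, -0.74]) 0.0001 0.007
(8, -14, 20, [1.13, 0.26, -0.93, 2.45, 2.37, 0.36, -0.88], [1.11, 0.5, -0.86, 2.38, 2.48, 0.5, -0.83]) 0.0001 0.004
(8, -14, 0, [1.07, 0.24, -0.86, 2.45, 2.42, 0.35, -0.59], [1.07, 0.48, -0.81, 2.38, 2.53, 0.48, -0.54]) 0.0001 0.002
(4, -18, 20, [0.23, 0.14, -0.05, 2.45, 2.23, 0.26, -0.89], [0.49, 0.35, -0.2, 2.39, 2.63, 0.37, -1.17]) 0.0003 0.001
(0, 0, -75, [1.56, 0.46, -1.29, 2.27, 0.95, 0.25, 2.42], [1.36, 0.58, -1.05, 2.23, 1.51, 0.21, 1.95]) 0.0 0.001
(0, 0, -90, [1.58, 0.48, -1.32, 2.27, 1.01, 0.27, 2.64], [1.36, 0.58, -1.05, 2.23, 1.51, 0.21, 2.22]) 0.0001 0.001
```

```bash
cat > plan.py <<'E'
from kin import *; from h import *
T=R.from_rotvec(-np.radians(3)*Y).as_matrix()@R.from_rotvec(np.radians(-6)*X).as_matrix()
RT=T@RK@R.from_euler("z",-90,degrees=True).as_matrix(); ZT=RT[:,2]
E
python3 - <<'E'
from plan import *
from workcell import observe
q=observe()["joints"]
print(RT.round(2).tolist())
for nm,p in (("B2",GRIP-ZT*.225+Y*.12),("B",GRIP-ZT*.225),("C",GRIP-ZT*.155),("P",GRIP-ZT*.155-Y*.032),("Nn",GRIP-ZT*.155-Y*.032-X*.013)):
    q,e=track(q,p,RT); print(nm,p.round(3),q.round(2),round(e,5))
delta(GRIP-ZT*.225+Y*.12,RT,"B2")
E
```

```text
[[-0.08, -0.79, 0.61], [-0.99, 0.01, -0.11], [0.08, -0.62, -0.78]]
B2 [ 0.385 -0.07   0.301] [ 0.92  0.17 -0.93  2.43  1.84  0.22  1.37] 0.00012
B [ 0.383 -0.19   0.301] [ 1.47  0.37 -1.22  2.34  1.65  0.22  1.91] 0.0
C [ 0.426 -0.198  0.246] [ 1.33  0.64 -1.19  2.3   1.93  0.46  1.72] 0.0
P [ 0.426 -0.23   0.246] [ 1.37  0.63 -1.15  2.27  1.91  0.39  1.8 ] 0.0
Nn [ 0.415 -0.23   0.238] [ 1.39  0.65 -1.17  2.29  1.96  0.41  1.77] 0.0
B2 [-189.5, -126.1, -142.4] [-44.2, -9.0, 118.6]
```

Run:
```python
from plan import *
from workcell import observe
q00=observe()["joints"]
for tilt,lean,roll in ((3,-6,-90),(3,-10,-90),(3,-6,90),(3,-12,90),(6,-10,90),(0,-14,80),(0,-6,-90)):
    T=R.from_rotvec(-np.radians(tilt)*Y).as_matrix()@R.from_rotvec(np.radians(lean)*X).as_matrix()
    RT=T@RK@R.from_euler("z",roll,degrees=True).as_matrix(); ZT=RT[:,2]; q=q00
    print(tilt,lean,roll)
    for nm,p in (("D",GRIP-ZT*.168+Y*.12),("C",GRIP-ZT*.155),("P",GRIP-ZT*.155-Y*.032),("Nn",GRIP-ZT*.155-Y*.032-X*.013)):
        q,e=track(q,p,RT); print(nm,p.round(3),q.round(2),round(e,4), round(min((q-LO).min(),(HI-q).min()),3))
```

```text
3 -6 -90
D [ 0.42  -0.077  0.256] [ 0.43  0.27 -0.41  2.42  2.38  0.26  0.82] 0.0 0.035
C [ 0.426 -0.198  0.246] [ 1.02  0.42 -0.75  2.31  2.4   0.21  1.13] 0.0 0.0
P [ 0.426 -0.23   0.246] [ 1.17  0.48 -0.86  2.28  2.21  0.21  1.42] 0.0 0.0
Nn [ 0.415 -0.23   0.238] [ 1.22  0.5  -0.9   2.3   2.25  0.24  1.4 ] 0.0 0.03
3 -10 -90
D [ 0.421 -0.065  0.255] [-0.04  0.24  0.04  2.44  2.42  0.27  0.69] 0.0 0.009
C [ 0.427 -0.187  0.244] [ 0.52  0.33 -0.22  2.35  2.94  0.21  0.47] 0.0 0.004
P [ 0.427 -0.219  0.244] [ 0.86  0.38 -0.53  2.31  2.62  0.21  0.91] 0.0 0.001
Nn [ 0.416 -0.219  0.237] [ 0.9   0.39 -0.57  2.33  2.65  0.24  0.89] 0.0 0.028
3 -6 90
D [ 0.42  -0.077  0.256] [ 0.88  0.07 -0.89  2.26  0.71  0.26 -0.67] 0.1197 0.047
C [ 0.426 -0.198  0.246] [ 1.22  0.52 -1.01  2.3   2.06  0.33 -1.61] 0.0 0.116
P [ 0.426 -0.23   0.246] [ 1.25  0.52 -0.96  2.27  2.07  0.26 -1.56] 0.0 0.051
Nn [ 0.415 -0.23   0.238] [ 1.28  0.55 -1.    2.29  2.12  0.29 -1.58] 0.0 0.08
3 -12 90
D [ 0.422 -0.059  0.254] [ 0.29  0.27 -0.36  2.42  2.09  0.38 -2.13] 0.0 0.028
C [ 0.428 -0.182  0.244] [ 0.66  0.35
[... 478 characters left out ...]
1.12  0.47 -0.81  2.35  2.54  0.35 -2.08] 0.0 0.104
0 -14 80
D [ 0.43  -0.054  0.258] [-0.12  0.25  0.07  2.41  1.94  0.29 -1.85] 0.0 0.04
C [ 0.435 -0.177  0.247] [ 0.41  0.32 -0.16  2.34  2.41  0.21 -2.01] 0.0 0.001
P [ 0.435 -0.209  0.247] [ 0.63  0.34 -0.33  2.3   2.34  0.21 -1.86] 0.0 0.0
Nn [ 0.424 -0.209  0.24 ] [ 0.69  0.36 -0.38  2.33  2.39  0.24 -1.89] 0.0 0.029
0 -6 -90
D [ 0.427 -0.077  0.261] [ 0.51  0.27 -0.5   2.38  2.01  0.23  1.2 ] 0.0 0.021
C [ 0.433 -0.198  0.25 ] [ 1.05  0.43 -0.81  2.28  1.93  0.21  1.61] 0.0 0.001
P [ 0.432 -0.23   0.25 ] [ 1.17  0.48 -0.88  2.25  1.81  0.21  1.81] 0.0 0.001
Nn [ 0.421 -0.23   0.243] [ 1.22  0.5  -0.92  2.27  1.89  0.24  1.75] 0.0 0.031
```

```bash
cat > plan.py <<'E'
from kin import *; from h import *
T=R.from_rotvec(-np.radians(6)*Y).as_matrix()@R.from_rotvec(np.radians(-10)*X).as_matrix()
RT=T@RK@R.from_euler("z",90,degrees=True).as_matrix(); ZT=RT[:,2]
E
python3 - <<'E'
from plan import *
from workcell import observe
q00=observe()["joints"]
for dD in (GRIP-ZT*.16+Y*.10+X*.02,GRIP-ZT*.16+Y*.10+X*.04):
  for first in (0,1):
    q=q00
    if first: q,e=track(q,fk(q)[0]+[-.05,-.05,0],RT); print("V",q.round(2),e.round(4))
    for nm,p in (("D",dD),("Dm",GRIP-ZT*.156+Y*.05),("C",GRIP-ZT*.155),("P",GRIP-ZT*.155-Y*.032),("Nn",GRIP-ZT*.155-Y*.032-X*.013)):
        q,e=track(q,p,RT); print(nm,p.round(3),q.round(2),round(e,4), round(min((q-LO).min(),(HI-q).min()),3))
delta(GRIP-ZT*.16+Y*.10+X*.04,RT,"D"); delta(fk(q00)[0]+[-.05,-.05,0],RT,"V")
E
```

```text
D [ 0.436 -0.087  0.255] [ 0.14  0.14 -0.08  2.23  0.8   0.26 -0.76] 0.1167 0.051
Dm [ 0.421 -0.137  0.24 ] [ 0.82  0.39 -0.72  2.4   2.41  0.41 -2.18] 0.0 0.054
C [ 0.421 -0.187  0.239] [ 0.95  0.42 -0.72  2.36  2.53  0.35 -2.17] 0.0 0.093
P [ 0.421 -0.219  0.239] [ 1.03  0.44 -0.72  2.33  2.59  0.31 -2.17] 0.0 0.095
Nn [ 0.41  -0.219  0.232] [ 1.06  0.45 -0.74  2.35  2.62  0.33 -2.18] 0.0 0.102
V [-0.82  0.07  0.7   2.09  0.64  0.39 -0.73] 0.0
D [ 0.436 -0.087  0.255] [ 0.31  0.28 -0.29  2.4   2.43  0.34 -2.39] 0.0 0.048
Dm [ 0.421 -0.137  0.24 ] [ 0.53  0.33 -0.37  2.41  2.68  0.35 -2.5 ] 0.0 0.039
C [ 0.421 -0.187  0.239] [ 0.7   0.36 -0.42  2.37  2.85  0.3  -2.54] 0.0 0.081
P [ 0.421 -0.219  0.239] [ 0.81  0.38 -0.46  2.34  2.94  0.27 -2.56] 0.0 0.062
Nn [ 0.41  -0.219  0.232] [ 0.84  0.39 -0.48  2.36  2.96  0.3  -2.57] 0.0 0.09
D [ 0.452 -0.087  0.266] [-0.48  0.09  0.52  2.23 -0.13  0.23  0.38] 0.1979 0.021
Dm [ 0.421 -0.137  0.24 ] [ 0.21  0.12 -0.05  2.27  0.44  0.21 -0.32] 0.1286 0.0
C [ 0.421 -0.187  0.239] [ 1.15  0.51 -0.97  2.35  2.28  0.44 -1.87] 0.0 0.102
P [ 0.421 -0.219  0.239] [ 1.21  0.52 -0.95  2.32  2.32  0.38 -1.84] 0.0 0.132
Nn [ 0.41  -0.219  0.232] [ 1.23  0.54 -0.97  2.34  2.36  0.41 -1.86] 0.0 0.109
V [-0.82  0.07  0.7   2.09  0.64  0.39 -0.73] 0.0
D [ 0.452 -0.087  0.266] [ 0.31  0.28 -0.29  2.36  2.33  0.31 -2.29] 0.0 0.089
Dm [ 0.421 -0.137  0.24 ] [ 0.57  0.33 -0.42  2.41  2.64  0.35 -2.46] 0.0 0.041
C [ 0.421 -0.187  0.239] [ 0.74  0.36 -0.46  2.37  2.8   0.31 -2.5 ] 0.0 0.083
P [ 0.421 -0.219  0.239] [ 0.84  0.39 -0.5   2.33  2.89  0.27 -2.51] 0.0 0.064
Nn [ 0.41  -0.219  0.232] [ 0.87  0.4  -0.51  2.36  2.92  0.3  -2.52] 0.0 0.091
D [-122.6, -142.8, -176.8] [13.3, -43.0, -52.5]
V [-50.0, -50.0, 0.0] [13.3, -43.0, -52.5]
```

```bash
python3 -m handwheel '[[[-7,-7,0],[1.9,-6.1,-7.5],0.55],[[-14,-14,0],[3.8,-12.3,-15],0.55],[[-21,-21,0],[5.7,-18.4,-22.5],0.55],[[-29,-29,0],[7.6,-24.6,-30],0.55],[[-36,-36,0],[9.5,-30.7,-37.5],0.55],[[-43,-43,0],[11.4,-36.8,-45],0.55],[[-50,-50,0],[13.3,-43,-52.5],0.55],[[-50,-50,0],[13.3,-43,-52.5],0.55],[[-50,-50,0],[13.3,-43,-52.5],0.55]]'
python3 - <<'E'
from plan import *
from workcell import observe
q=observe()["joints"]; print(q.round(2))
D=GRIP-ZT*.16+Y*.10+X*.04
for nm,p in (("D",D),("Dm",GRIP-ZT*.156+Y*.05),("C",GRIP-ZT*.155),("P",GRIP-ZT*.155-Y*.032),("Nn",GRIP-ZT*.155-Y*.032-X*.013)):
    q,e=track(q,p,RT); print(nm,p.round(3),q.round(2),round(e,4), round(min((q-LO).min(),(HI-q).min()),3))
delta(D,RT,"D")
E
```

```text
clock: 6.02
tool_pos: [0.5223, 0.0051, 0.4405]
orientation: [0.685, 0.636, 0.185, 0.304]
contact_force: [0.2, -0.6, -0.5]
gripper_width: 0.0472
grasp_force: 0.0
[-0.82  0.07  0.7   2.09  0.63  0.39 -0.72]
D [ 0.452 -0.087  0.266] [ 0.32  0.28 -0.3   2.36  2.32  0.31 -2.28] 0.0 0.09
Dm [ 0.421 -0.137  0.24 ] [ 0.58  0.33 -0.43  2.41  2.63  0.35 -2.45] 0.0 0.042
C [ 0.421 -0.187  0.239] [ 0.75  0.36 -0.47  2.37  2.79  0.31 -2.48] 0.0 0.083
P [ 0.421 -0.219  0.239] [ 0.85  0.39 -0.5   2.33  2.88  0.27 -2.5 ] 0.0 0.064
Nn [ 0.41  -0.219  0.232] [ 0.88  0.4  -0.52  2.36  2.91  0.3  -2.51] 0.0 0.092
D [-70.3, -91.8, -174.5] [0.1, -0.3, -0.3]
```

Model matches exactly. Continue to D in slow rows.

```bash
python3 -m handwheel '[[[-9,-11,-22],[0,0,0],0.55],[[-18,-23,-44],[0,0,0],0.55],[[-26,-34,-65],[0,0,0],0.55],[[-35,-46,-87],[0,0,0],0.55],[[-44,-57,-109],[0,0,0],0.55],[[-53,-69,-131],[0,0,0],0.55],[[-61,-80,-153],[0,0,0],0.55],[[-70,-92,-174],[0,0,0],0.55],[[-70,-92,-174],[0,0,0],0.55],[[-70,-92,-174],[0,0,0],0.55],[[-70,-92,-174],[0,0,0],0.55]]'
python3 - <<'E'
from plan import *
from workcell import observe
q=observe()["joints"]; print(q.round(2))
D=GRIP-ZT*.16+Y*.10+X*.04
for nm,p in (("D",D),("Dm",GRIP-ZT*.156+Y*.05),("C",GRIP-ZT*.155),("P",GRIP-ZT*.155-Y*.032),("Nn",GRIP-ZT*.155-Y*.032-X*.013)):
    q,e=track(q,p,RT); print(nm,p.round(3),q.round(2),round(e,4), round(min((q-LO).min(),(HI-q).min()),3))
    delta(p,RT)
E
```

```text
clock: 7.4
tool_pos: [0.4535, -0.0871, 0.2675]
orientation: [0.685, 0.635, 0.186, 0.305]
contact_force: [0.1, 0.2, -0.6]
gripper_width: 0.0472
grasp_force: 0.0
[ 0.3   0.27 -0.28  2.36  2.32  0.3  -2.27]
D [ 0.452 -0.087  0.266] [ 0.31  0.28 -0.29  2.36  2.33  0.31 -2.29] 0.0 0.089
 [-1.5, 0.3, -1.4] [0.1, -0.2, -0.2]
Dm [ 0.421 -0.137  0.24 ] [ 0.57  0.33 -0.42  2.41  2.64  0.35 -2.46] 0.0 0.041
 [-32.4, -49.9, -27.3] [0.1, -0.2, -0.2]
C [ 0.421 -0.187  0.239] [ 0.74  0.36 -0.46  2.37  2.8   0.31 -2.49] 0.0 0.083
 [-32.5, -100.1, -28.1] [0.1, -0.2, -0.2]
P [ 0.421 -0.219  0.239] [ 0.84  0.39 -0.5   2.33  2.89  0.27 -2.51] 0.0 0.064
 [-33.0, -132.1, -28.1] [0.1, -0.2, -0.2]
Nn [ 0.41  -0.219  0.232] [ 0.87  0.4  -0.51  2.36  2.92  0.3  -2.52] 0.0 0.092
 [-43.6, -131.9, -35.5] [0.1, -0.2, -0.2]
```

```bash
python3 -m handwheel '[[[-16,-25,-14],[0,0,0],0.55],[[-32,-50,-27],[0,0,0],0.55],[[-32,-50,-27],[0,0,0],0.55],[[-32,-50,-27],[0,0,0],0.55]]'
python3 - <<'E'
from plan import *
delta(GRIP-ZT*.155,RT,"C")
from workcell import *; import cv2
a=read_camera("top");b=read_camera("scene")
a=cv2.resize(a[215:290,385:475],None,fx=5,fy=5,interpolation=2);b=cv2.resize(b[170:245,230:300],None,fx=5,fy=5,interpolation=2)
cv2.imwrite("pics/c4.png",cv2.hconcat([a,b])[:,:,::-1])
E
```

```text
clock: 7.9
tool_pos: [0.4218, -0.1365, 0.2408]
orientation: [0.684, 0.635, 0.186, 0.305]
contact_force: [1.4, 0.4, 0.5]
gripper_width: 0.0471
grasp_force: 0.0
C [-0.8, -50.7, -1.3] [0.1, -0.1, -0.3]
```

View pics/c4.png

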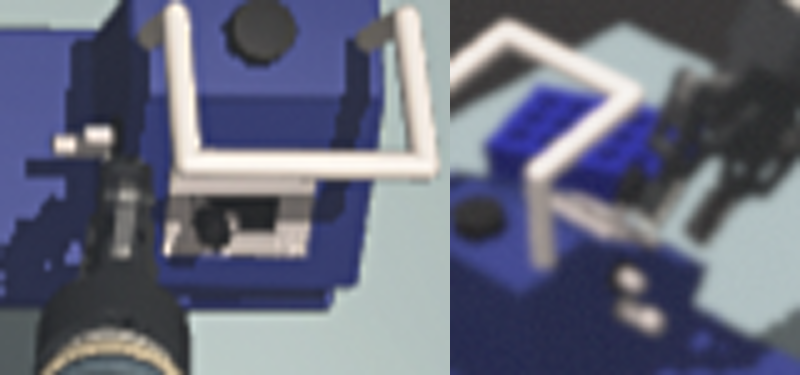

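The gripper stands beside the knob on the other-tower side, with the top crop showing its fingers at (125,210) and the knob at (213,222). The fingers straddle the knob line and clear the bar. Next I slide in and grip.

```bash
python3 -m handwheel '[[[0,-17,0],[0,0,0],0.55],[[-1,-34,-1],[0,0,0],0.55],[[-1,-51,-1],[0,0,0],0.55],[[-1,-51,-1],[0,0,0],0.55]]'; python3 -m handwheel '[[[0,0,0],[0,0,0],0.05],[[0,0,0],[0,0,0],0.05],[[0,0,0],[0,0,0],0.05],[[0,0,0],[0,0,0],0.05],[[0,0,0],[0,0,0],0.05],[[0,0,0],[0,0,0],0.05]]' 60;  python3 - <<'E'
from plan import *
for p in (GRIP-ZT*.155,GRIP-ZT*.155-Y*.034,GRIP-ZT*.155-Y*.032-X*.014): delta(p,RT)
from workcell import observe; print(observe()["joints"].round(2))
E
```

```text
clock: 8.5
tool_pos: [0.4204, -0.1883, 0.2394]
orientation: [0.685, 0.635, 0.186, 0.305]
contact_force: [0.0, 0.1, 0.7]
gripper_width: 0.047
grasp_force: 0.0
clock: 9.25
tool_pos: [0.4183, -0.1869, 0.2381]
orientation: [0.685, 0.636, 0.185, 0.302]
contact_force: [-6.4, -0.4, 2.1]
gripper_width: 0.0169
grasp_force: 58.3
 [2.7, -0.3, 1.3] [-0.0, -0.5, -0.3]
 [2.2, -34.2, 1.3] [-0.0, -0.5, -0.3]
 [-9.2, -32.1, -6.7] [-0.0, -0.5, -0.3]
[ 0.74  0.36 -0.46  2.37  2.81  0.3  -2.5 ]
```

```bash
python3 -m handwheel '[[[0,-9,0],[0,0,0],0.05],[[0,-17,0],[0,0,0],0.05],[[0,-25,0],[0,0,0],0.05],[[0,-33,0],[0,0,0],0.05],[[0,-33,0],[0,0,0],0.05],[[0,-33,0],[0,0,0],0.05]]'
python3 - <<'E'
from plan import *
o=__import__("workcell").observe()
p=o["tool_pos"]; print((p-(GRIP-ZT*.155))@np.array([X,Y,N]).T*1e3,o["contact_force"]@np.array([X,Y,N]).T, o["joints"].round(2))
E
```

```text
clock: 10.0
tool_pos: [0.4182, -0.217, 0.238]
orientation: [0.684, 0.639, 0.186, 0.3]
contact_force: [-9.2, 8.0, 10.9]
gripper_width: 0.0167
grasp_force: 59.0
[ -2.68277627 -29.89563112   0.20506997] [-1.42180894  7.87547516 14.29601663] [ 0.85  0.38 -0.5   2.34  2.9   0.26 -2.51]
```

```bash
python3 -m handwheel '[[[-3,-1,-2],[0,0,0],0.05],[[-6,-1,-4],[0,0,0],0.05],[[-9,-1,-6],[0,0,0],0.05],[[-12,-1,-8.5],[0,0,0],0.05],[[-12,-1,-8.5],[0,0,0],0.05],[[-12,-1,-8.5],[0,0,0],0.05]]'
python3 - <<'E'
from plan import *
o=__import__("workcell").observe()
p=o["tool_pos"]; print((p-(GRIP-ZT*.155))@np.array([X,Y,N]).T*1e3,o["contact_force"]@np.array([X,Y,N]).T, o["joints"].round(2))
E
```

```text
clock: 10.75
tool_pos: [0.4071, -0.218, 0.2302]
orientation: [0.683, 0.639, 0.186, 0.301]
contact_force: [-8.1, 8.9, 10.8]
gripper_width: 0.0169
grasp_force: 59.1
[-16.29431838 -31.01022755   0.15695542] [-0.5550984   8.73749408 13.54316305] [ 0.88  0.4  -0.52  2.36  2.93  0.29 -2.52]
```

```bash
python3 -m handwheel '[[[0,4,0],[0,0,0],0.05],[[0,7,0],[0,0,0],0.05],[[0,7,0],[0,0,0],0.05]]';python3 -m handwheel '[[[0,0,0],[0,0,0],0.45],[[0,0,0],[0,0,0],0.45],[[0,0,0],[0,0,0],0.45],[[0,0,0],[0,0,0],0.45]]'
python3 - <<'E'
from plan import *
o=__import__("workcell").observe()
p=o["tool_pos"]; print((p-(GRIP-ZT*.155))@np.array([X,Y,N]).T*1e3,o["contact_force"]@np.array([X,Y,N]).T, o["joints"].round(2))
print("out +y 110 :",Y*110,"N50",N*50)
q=o["joints"]
for d in (Y*.03,Y*.13,Y*.13+N*.15+[.1,.1,0]):
  q1,e=track(q,p+d,RT); print(q1.round(2),e)
E
```

```text
clock: 11.12
tool_pos: [0.4071, -0.2129, 0.2302]
orientation: [0.684, 0.637, 0.186, 0.303]
contact_force: [-5.4, 3.7, 7.3]
gripper_width: 0.0169
grasp_force: 58.9
clock: 11.62
tool_pos: [0.4078, -0.2151, 0.2304]
orientation: [0.685, 0.635, 0.186, 0.304]
contact_force: [-0.6, 0.4, -0.1]
gripper_width: 0.0383
grasp_force: 0.0
[-15.62162592 -28.12252949  -0.07956468] [-0.56411789  0.36327936  0.2362806 ] [ 0.86  0.39 -0.51  2.37  2.91  0.31 -2.52]
out +y 110 : [  1.60154341 109.98834056   0.        ] N50 [-28.67578201   0.41754889  40.95760221]
[ 0.76  0.37 -0.48  2.4   2.83  0.34 -2.51] 5.0497066064830674e-11
[ 0.75  0.41 -0.79  2.45  2.29  0.54 -2.17] 6.552950085346274e-07
[-0.05  0.04 -0.19  2.35  1.32  0.36 -1.51] 6.160790624412173e-07
```

```bash
python3 -m handwheel '[[[0,20,0],[0,0,0],0.45],[[0,45,0],[0,0,0],0.45],[[16,70,12],[0,0,0],0.45],[[35,105,26],[0,0,0],0.45],[[45,125,40],[0,0,0],0.45],[[60,150,80],[0,0,0],0.45],[[75,175,120],[0,0,0],0.45],[[100,200,160],[0,0,0],0.45],[[110,220,200],[0,0,0],0.45],[[110,220,200],[0,0,0],0.45]]'
python3 - <<'E'
from plan import *
from workcell import *; import cv2
o=observe(); print(o["joints"].round(2),o["contact_force"].round(1))
a=read_camera("top");b=read_camera("scene")
a=cv2.resize(a[215:290,385:475],None,fx=5,fy=5,interpolation=2);b=cv2.resize(b[170:245,230:300],None,fx=5,fy=5,interpolation=2)
cv2.imwrite("pics/c5.png",cv2.hconcat([a,b])[:,:,::-1])
E
```

```text
clock: 12.88
tool_pos: [0.5089, -0.0133, 0.4029]
orientation: [0.686, 0.633, 0.182, 0.308]
contact_force: [1.8, -0.3, -0.4]
gripper_width: 0.0383
grasp_force: 0.0
[-0.03  0.1  -0.11  2.13  0.94  0.36 -1.02] [ 1.8 -0.3 -0.4]
```

View pics/c5.png

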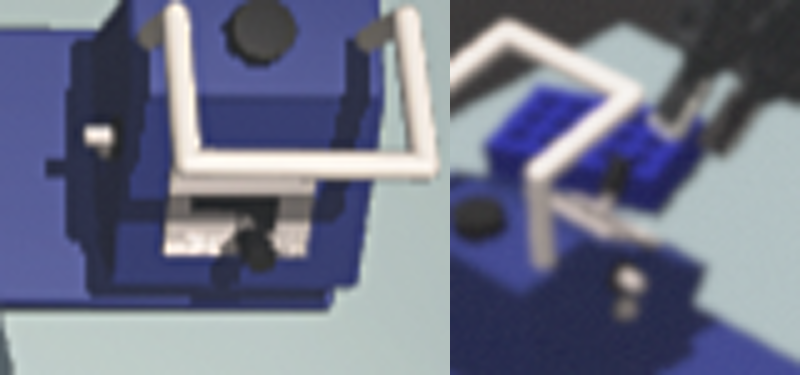

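Top crop: the knob sits down-slope in the notch at (258,248), and the bolt tip has gone back, leaving only the pin at (100,137). The bolt is held. Next is the carrier.

```bash
cat > plan2.py <<'E'
from kin import *; from h import *
from workcell import observe
RC=down(CAR[2]); RH=down(ROCK[2])
PG=np.array([CAR[0],CAR[1],.245]);
E
python3 - <<'E'
from plan2 import *
q=observe()["joints"]
for nm,p,Rt in (("up",PG+[0,0,.1],RC),("g",PG,RC),("lift",PG+[0,0,.16],RC),("over",np.array([ROCK[0],ROCK[1],.405]),RH),("hung",np.array([ROCK[0],ROCK[1],.285]),RH)):
    q,e=track(q,p,Rt); print(nm,p.round(3),q.round(2),round(e,4)); delta(p,Rt)
E
```

```text
up [0.447 0.336 0.345] [-0.3   0.4  -0.54  1.85  0.25  0.96 -0.57] 0.0
 [-64.3, 346.1, -62.8] [2.1, 43.0, 25.0]
g [0.447 0.336 0.245] [-0.35  0.52 -0.49  1.93  0.34  0.77 -0.65] 0.0
 [-64.3, 346.1, -162.8] [2.1, 43.0, 25.0]
lift [0.447 0.336 0.405] [-0.27  0.33 -0.56  1.79  0.2   1.08 -0.52] 0.0
 [-64.3, 346.1, -2.8] [2.1, 43.0, 25.0]
over [ 0.571 -0.07   0.405] [ 0.29  0.32 -0.3   1.76  0.11  1.07 -0.07] 0.0
 [59.7, -60.2, -2.8] [10.4, 41.4, 3.4]
hung [ 0.571 -0.07   0.285] [ 0.26  0.46 -0.28  1.88  0.17  0.83 -0.11] 0.0
 [59.7, -60.2, -122.8] [10.4, 41.4, 3.4]
```

```bash
python3 -m handwheel '[[[-8,43,0],[0.3,5.4,3.1],1],[[-16,86,0],[0.5,10.8,6.2],1],[[-24,130,0],[0.8,16.1,9.4],1],[[-32,173,0],[1,21.5,12.5],1],[[-40,216,-20],[1.3,26.9,15.6],1],[[-48,260,-35],[1.6,32.2,18.8],1],[[-56,303,-50],[1.8,37.6,21.9],1],[[-64,346,-63],[2.1,43,25],1],[[-64,346,-63],[2.1,43,25],1],[[-64,346,-63],[2.1,43,25],1]]'
python3 - <<'E'
from plan2 import *
delta(PG+[0,0,.02],RC);delta(PG,RC); print(observe()["joints"].round(2))
from workcell import *; import cv2
a=read_camera("top");b=read_camera("scene")
a=cv2.resize(a[250:330,180:280],None,fx=4,fy=4,interpolation=2);b=cv2.resize(b[240:320,375:465],None,fx=4,fy=4,interpolation=2)
cv2.imwrite("pics/c6.png",cv2.hconcat([a,b])[:,:,::-1])
E
```

```text
clock: 14.22
tool_pos: [0.4455, 0.3316, 0.3392]
orientation: [0.561, 0.828, -0.007, 0.0]
contact_force: [-0.5, -0.9, 0.3]
gripper_width: 0.0854
grasp_force: 0.0
 [1.8, 4.4, -74.2] [0.7, -0.4, 0.0]
 [1.8, 4.4, -94.2] [0.7, -0.4, 0.0]
[-0.31  0.4  -0.52  1.86  0.24  0.96 -0.56]
```

View pics/c6.png

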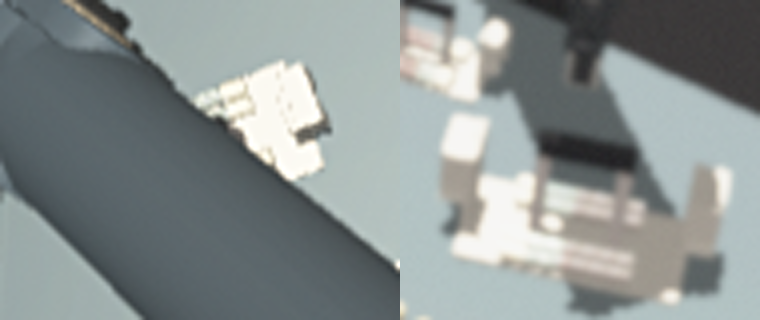

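The scene crop shows the carrier's dark handle at full-image px (410–434, 273–281), within about 2 px of the fit, with the gripper above it. Descend and grip.

```bash
python3 -m handwheel '[[[2,4,-25],[0.7,-0.4,0],1],[[2,4,-50],[0.7,-0.4,0],1],[[2,4,-75],[0.7,-0.4,0],1],[[2,4,-94],[0.7,-0.4,0],1],[[2,4,-94],[0.7,-0.4,0],1],[[2,4,-94],[0.7,-0.4,0],1]]' && python3 -m handwheel '[[[0,0,0],[0,0,0],0],[[0,0,0],[0,0,0],0],[[0,0,0],[0,0,0],0],[[0,0,0],[0,0,0],0],[[0,0,0],[0,0,0],0],[[0,0,0],[0,0,0],0],[[0,0,0],[0,0,0],0],[[0,0,0],[0,0,0],0],[[0,0,0],[0,0,0],0]]' 50; python3 -m handwheel '[[[0,0,10],[0,0,0],0],[[0,0,20],[0,0,0],0],[[0,0,30],[0,0,0],0],[[0,0,30],[0,0,0],0]]'
python3 - <<'E'
from plan2 import *
o=observe(); print(o["joints"].round(2),R.from_quat(o["orientation"]).as_matrix().round(3).tolist())
from workcell import *; import cv2
b=read_camera("scene");cv2.imwrite("pics/c7.png",cv2.resize(b[220:340,360:480],None,fx=5,fy=5,interpolation=2)[:,:,::-1])
for y in (35,-35): print(proj("scene",W(np.array([[0,y,128]])/1e3,CAR)))
E
```

```text
clock: 15.08
tool_pos: [0.4476, 0.3368, 0.2468]
orientation: [0.561, 0.828, 0.002, -0.001]
contact_force: [-0.4, 0.2, 0.3]
gripper_width: 0.0855
grasp_force: 0.0
clock: 16.2
tool_pos: [0.4473, 0.3366, 0.246]
orientation: [0.56, 0.828, 0.001, -0.001]
contact_force: [2.1, 0.7, -0.6]
gripper_width: 0.013
grasp_force: 52.2
clock: 16.7
tool_pos: [0.4473, 0.3369, 0.2771]
orientation: [0.56, 0.828, 0.002, -0.001]
contact_force: [0.2, -0.8, -4.6]
gripper_width: 0.0128
grasp_force: 51.7
[-0.34  0.48 -0.49  1.91  0.3   0.82 -0.61] [[-0.372, 0.928, 0.001], [0.928, 0.372, 0.004], [0.003, 0.003, -1.0]]
[[434.80457429 268.96951864]]
[[409.54205035 263.72621021]]
```

View pics/c7.png

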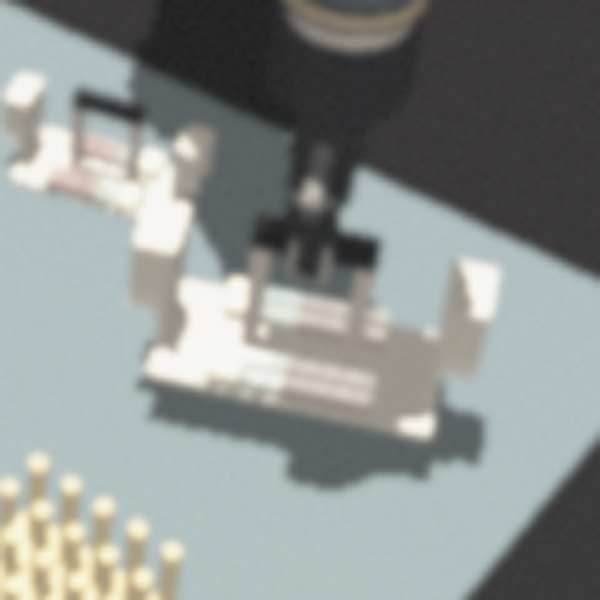

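The carrier is gripped mid-handle at crop (312,250) and hangs level. Lift, carry over the towers and check.

```bash
python3 -m handwheel '[[[0,0,35],[0,0,0],0],[[0,0,70],[0,0,0],0],[[0,0,105],[0,0,0],0],[[5,-15,133],[0,0,-1],0],[[25,-80,138],[0,0,-4],0],[[45,-145,138],[0,0,-8],0],[[65,-210,138],[0,0,-12],0],[[85,-275,138],[0,0,-16],0],[[103,-335,138],[0,0,-19.5],0],[[118,-380,138],[0,0,-22],0],[[124,-407,138],[0,0,-22.6],0],[[124,-407,138],[0,0,-22.6],0]]'; python3 -m handwheel '[[[0,0,0],[0,0,0],0],[[0,0,0],[0,0,0],0],[[0,0,0],[0,0,0],0]]'
python3 - <<'E'
from plan2 import *
delta(np.array([ROCK[0],ROCK[1],.286]),RH)
from workcell import *; import cv2
a=read_camera("top");b=read_camera("scene")
a=cv2.resize(a[200:300,300:440],None,fx=3,fy=3,interpolation=2);b=cv2.resize(b[150:300,220:350],None,fx=2.9,fy=2.9,interpolation=2)[:300]
b=cv2.resize(read_camera("scene")[165:295,220:350],(380,380),interpolation=2)
o=cv2.copyMakeBorder(a,0,80,0,0,cv2.BORDER_CONSTANT); cv2.imwrite("pics/c8.png",cv2.hconcat([o,b])[:,:,::-1])
E
```

```text
clock: 18.25
tool_pos: [0.5712, -0.0747, 0.4129]
orientation: [0.714, 0.7, -0.0, -0.001]
contact_force: [-0.4, 0.5, -4.2]
gripper_width: 0.0135
grasp_force: 51.3
clock: 18.62
tool_pos: [0.571, -0.0692, 0.414]
orientation: [0.711, 0.703, 0.001, -0.001]
contact_force: [-0.2, 0.1, -4.5]
gripper_width: 0.0133
grasp_force: 51.3
 [0.2, -1.1, -128.0] [-0.2, 0.0, -0.2]
```

View pics/c8.png

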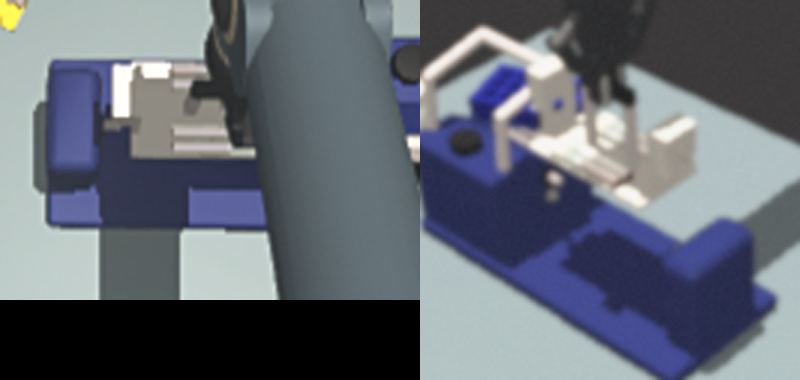

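The carrier hangs between the towers, above the pins, aligned with the rocker. In the top crop the plain-side knuckle's outer edge is at x 112 (full-image px 337.3, rows 222–239). I'll compare that with the prediction.

Run:
```python
from plan2 import *
o=observe();p=o["tool_pos"]; P=np.array([p[0],p[1],ROCK[2]])
for x in (21,-21): print(proj("top",W(np.array([[x,98,247]])/1e3,P)))
print(proj("top",W(np.array([[0,98,247]])/1e3,P+[0,.005,0])))
```

```text
[[337.829651   221.23021039]]
[[337.65803986 237.82138204]]
[[335.7159942  229.49117143]]
```

```bash
python3 -m handwheel '[[[0,-1,-20],[0,0,0],0],[[0,-1,-40],[0,0,0],0],[[0,-1,-58],[0,0,0],0],[[0,-1,-74],[0,0,0],0],[[0,-1,-88],[0,0,0],0],[[0,-1,-98],[0,0,0],0],[[0,-1,-106],[0,0,0],0],[[0,-1,-112],[0,0,0],0],[[0,-1,-112],[0,0,0],0]]' && python3 -m handwheel '[[[0,0,-3],[0,0,0],0],[[0,0,-6],[0,0,0],0],[[0,0,-9],[0,0,0],0],[[0,0,-12],[0,0,0],0],[[0,0,-14],[0,0,0],0],[[0,0,-14],[0,0,0],0]]'
```

```text
clock: 19.9
tool_pos: [0.5711, -0.0714, 0.3017]
orientation: [0.712, 0.702, 0.001, -0.001]
contact_force: [0.0, 1.1, -4.4]
gripper_width: 0.013
grasp_force: 51.3
clock: 20.65
tool_pos: [0.5712, -0.0713, 0.2878]
orientation: [0.712, 0.702, 0.001, -0.001]
contact_force: [0.0, -0.7, -4.1]
gripper_width: 0.0134
grasp_force: 51.3
```

```bash
python3 -m handwheel '[[[0,0,-1],[0,0,0],0],[[0,0,-2],[0,0,0],0],[[0,0,-2],[0,0,0],0],[[0,0,-2],[0,0,0],0]]'; python3 -m handwheel '[[[0,0,-1],[0,0,0],0],[[0,0,-2],[0,0,0],0],[[0,0,-2],[0,0,0],0],[[0,0,-2],[0,0,0],0]]'
```

```text
clock: 21.15
tool_pos: [0.5712, -0.0713, 0.286]
orientation: [0.712, 0.702, 0.001, -0.001]
contact_force: [0.5, -0.2, -4.3]
gripper_width: 0.0135
grasp_force: 51.3
clock: 21.65
tool_pos: [0.5713, -0.0713, 0.2852]
orientation: [0.712, 0.702, 0.001, -0.0]
contact_force: [-3.5, 0.3, 6.4]
gripper_width: 0.0131
grasp_force: 52.7
```

Contact came at the height expected for full seating (TCP 0.285). Ease off, open gently and retreat upwards.

```bash
python3 -m handwheel '[[[0,0,1],[0,0,0],0],[[0,0,1],[0,0,0],0]]' 20; python3 -m handwheel '[[[0,0,0],[0,0,0],0.2],[[0,0,0],[0,0,0],0.25],[[0,0,0],[0,0,0],0.3],[[0,0,0],[0,0,0],0.4],[[0,0,0],[0,0,0],0.5],[[0,0,0],[0,0,0],0.5],[[0,0,0],[0,0,0],0.5]]'; python3 -m handwheel '[[[0,0,10],[0,0,0],0.5],[[0,0,25],[0,0,0],0.5],[[0,0,50],[0,0,0],0.5],[[0,0,90],[0,0,0],0.5],[[0,0,135],[0,0,0],0.5],[[-40,60,165],[0,0,0],0.5],[[-60,120,165],[0,0,0],0.5],[[-60,180,165],[0,0,0],0.5],[[-60,240,165],[0,0,0],0.5],[[-60,300,165],[0,0,0],0.5],[[-60,300,165],[0,0,0],0.5],[[-60,300,165],[0,0,0],0.5]]'
python3 - <<'E'
from plan2 import *
from workcell import *; import cv2
a=read_camera("top");b=read_camera("scene")
a=cv2.resize(a[200:300,300:480],None,fx=3.2,fy=3.2,interpolation=2)
b=cv2.resize(b[165:295,205:350],None,fx=2.1,fy=2.1,interpolation=2)
h=max(a.shape[0],b.shape[0]); 
cv2.imwrite("pics/c9a.png",b[:,:,::-1])
a=cv2.copyMakeBorder(a,0,0,0,0,0)
b=cv2.resize(b,None,fx=.9,fy=.9); w=800-a.shape[1]; b=cv2.resize(read_camera("scene")[165:295,205:350],(w,int(w*130/145)),interpolation=2)
b=cv2.copyMakeBorder(b,0,a.shape[0]-b.shape[0],0,0,cv2.BORDER_CONSTANT); cv2.imwrite("pics/c9.png",cv2.hconcat([a,b])[:,:,::-1])
for y in (98,-98):
  for x in (21,-21): print("top knuckle",proj("top",W(np.array([[x,y,119]])/1e3,ROCK)).round(1))
for y in (35,-35): print("bar",[proj(c,W(np.array([[0,y,138]])/1e3,ROCK)).round(1).tolist() for c in("top","scene")])
E
```

```text
clock: 21.9
tool_pos: [0.5713, -0.0714, 0.2852]
orientation: [0.712, 0.702, 0.001, -0.0]
contact_force: [-2.1, 0.1, 2.5]
gripper_width: 0.0129
grasp_force: 52.1
clock: 22.78
tool_pos: [0.5712, -0.0714, 0.285]
orientation: [0.712, 0.702, 0.001, -0.001]
contact_force: [0.4, 0.2, 0.7]
gripper_width: 0.0428
grasp_force: 0.0
clock: 24.28
tool_pos: [0.511, 0.2288, 0.4506]
orientation: [0.712, 0.703, 0.001, -0.0]
contact_force: [0.1, -0.7, -0.3]
gripper_width: 0.0427
grasp_force: 0.0
top knuckle [[336.4 232.5]]
top knuckle [[336.3 247.5]]
top knuckle [[407.7 233.7]]
top knuckle [[408.  248.7]]
bar [[[359.8, 238.9]], [[293.8, 232.2]]]
bar [[[385.8, 239.4]], [[277.5, 223.3]]]
```

View pics/c9.png

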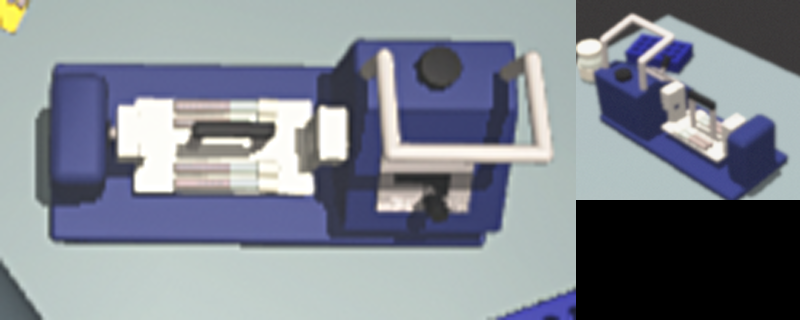

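The carrier is seated: knuckle edges at px 336.6 and 408.7 against the predicted 336.3 and 408, with the bar level at row 240. The knob is still in its notch at crop (433,207). Handing in.

```bash
python3 -m handwheel '[[[0,0,0],[0,0,0],0.5],[[0,0,0],[0,0,0],0.5],[[0,0,0],[0,0,0],0.5],[[0,0,0],[0,0,0],0.5]]' | head -1; python3 -c "
from workcell import close_job; print(close_job())"
```

```text
clock: 24.92
the job is handed in; nothing more can be done
None
```

The job is handed in at 24.9 s: the bolt is held back in its notch, the carrier hangs level on both pins, and the robot is clear; the result of the judging was not shown.

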